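# Make up the blood-film kit and the wet-mount kit

## Task

Make up the two bench kits from the stock that stands behind the two trays. The blue tray is the blood-film kit: it takes the amber bottle with the black cap, the cream bottle and the white dropper bottle; the green tray is the wet-mount kit: it takes the white-capped cup and the grey bottle. Stand each thing upright, fully down in the well of its tray that fits it, without tipping any over on the way, and leave the red-capped cup and the dark red bottle where they are.

Things in the scene. Friction and masses are not known exactly. Their poses are not given: they have to be found in the camera images.
- film_tray: Blue kit tray, fixed, 90 x 232 x 20 mm, wire grips standing out 24 mm at both ends, white card on its -x side. Origin: centre of the underside; y along the tray, z up. Three round wells on its y axis: y = -75 mm, 39 mm wide, 8 mm deep (floor 12 mm above the origin), for the dropper; y = 0 and y = +75 mm, 57 mm wide, 14 mm deep (floor at 6 mm), for the amber and the cream bottle, either way round.
- wet_tray: Green kit tray, fixed, 90 x 165 x 20 mm, wire grips standing out 24 mm at both ends, blank white card on its -x side. Origin: centre of the underside; y along the tray, z up. Two round wells on its y axis, 14 mm deep (floor 6 mm above the origin): y = -40 mm, 54 mm wide, for the white-capped cup; y = +40 mm, 70 mm wide, for the grey bottle.
- dropper_mid (a point): Small white dropper bottle with a tapering nozzle, 27 mm across, 74 mm tall, standing loose. The point is its centre, half-way up; z is its upright axis. Straight round body up to 34 mm above its foot, a shoulder from 34 to 47 mm, then the nozzle (15 mm and less): grasp the body about 30 mm above the foot, so that the fingertips stay out of the shallow well.
- amber_bottle_mid (a point): Brown (amber) glass bottle with a black cap and a purple and white label, 45 mm across, 90 mm tall, loose among the stock behind the trays (not the two like it at the far left end of the worktop). The point is its centre, half-way up; z is its upright axis. Round body up to 55 mm above the foot, then a shoulder; cap 27 mm wide from 74 to 90 mm.
- cream_bottle_mid (a point): Cream-coloured (pale yellow) bottle with a white cap, 44 mm across, 125 mm tall, loose. The point is its centre, half-way up; z is its upright axis. Round body up to 87 mm above the foot, then a shoulder; cap 31 mm wide from 106 to 125 mm. Grasp it high on the body (about 78 mm up), or the cap meets the gripper.
- white_cup_mid (a point): Clear specimen cup with a WHITE screw cap, 64 mm tall, loose. The point is its centre, half-way up; z is its upright axis. Cap 52 mm wide, from 50 to 63 mm above the foot: grasp it by the cap; the body below tapers from 47 mm to 42 mm at the foot.
- grey_bottle_mid (a point): Grey bottle with a grey cap and a pale label, 58 mm across, 105 mm tall, loose. The point is its centre, half-way up; z is its upright axis. Round body up to 73 mm above the foot, then a shoulder; cap 40 mm wide from 89 to 105 mm. Grasp it high on the body (about 60 mm up).
- red_cup_mid (a point): Clear specimen cup with a RED screw cap, 52 mm wide, 64 mm tall, loose; it belongs to neither kit and stays where it is. The point is its centre, half-way up; z is its upright axis. 
- darkred_bottle_mid (a point): Dark red bottle with a dark red cap, 47 mm wide, 120 mm tall, loose; it belongs to neither kit and stays where it is. The point is its centre, half-way up; z is its upright axis. 
Not all that is in view belongs to the job. Leave any turquoise look-alike of the part that bears grey_bottle_mid alone. Leave any turquoise look-alike of the part that bears cream_bottle_mid alone.

How it is judged:
By the outcome, as a careful person would: the job done as asked, in the order asked, and still so for the second after the job is handed in, with the robot touching nothing.
It also fails if it takes over 138 s, if anything falls off the work surface, if the arm or the gripper's body presses on something with over 40 N, if the wrist force passes 120 N, or if a joint passes its speed limit or range.

## Robot

A 6-joint arm with a two-finger parallel gripper is mounted at the origin on a cart in front of the work surface, level with it; the furniture and walls round the work are solid. World frame = base frame: x ahead of the robot, y to its left, z up, the work surface at z = 0. Lengths are in mm, angles in rad, forces in N, time in s.
With the tool pointing down it reaches from about 425 to 925 mm from the base axis. Payload 12.5 kg.
Tool frame: the origin (TCP) lies at the very end of the fingers, on their centre line; the grasp point (between the pads) lies 19 mm behind it; z points along the fingers, y is the direction in which the jaws open and shut (so a half turn about z gives the same grasp; the last joint's range is limited). The gripper opens to 85 mm and grips with 20 to 120 N. Pads are 22 mm wide; open, the fingers measure 114 mm over their backs; the gripper's body (76 mm by 85 mm) begins 54 mm behind the grasp point. The pads swing forward as they close: fully open they stand 13 mm farther back than shut.
Start: joints at [1.205, 0.491, 1.559, -0, 1.092, -0.106], TCP at [160.536, 604.047, 231.327] pointing down, gripper open.
Joint ranges: [-3.1, 3.1], [-0.84, 2.19], [0.05, 2.79], [-1.13, 4.28], [0.06, 2.93], [-2.69, 2.69]. Speed limits (rad/s): [2.22, 2.22, 2.79, 3.14, 3.14, 3.14].

## Interface

Orientations are given as a rotation vector (axis times angle).
In Python, from workcell import state, grab_frame, camera_params, sign_off gives the robot as it stands. The module is installed in compiled form; this text tells all that it offers.
- The arm moves only by the shell command python3 -m inch 'ROWS' [FORCE]. ROWS is text: rows parted by semicolons, each of 7 numbers parted by spaces: the turn, a rotation vector about the tool's x, y, z in degrees, then the shift along the tool's x, y, z in mm, then the opening in per cent of the stroke, from 0 (shut) to 100 (fully open). In form: wx wy wz dx dy dz hand; .... A call has 1 to 12 rows; each row is the pose to reach, as a shift and turn from the pose commanded when the call began, along the tool's axes at that moment; what a row does not reach only later rows make up. A row lasts 1/12 s, in which the tool goes at most 41.7 mm and 7.16 degrees, less where a joint would pass 70% of its speed; a pose out of reach is approached as far as the arm can. A call with a gripper value outside its range is refused whole. The fingers move at their own pace and stop on an object; FORCE is the grip in N (left out, the last holds). Time passes only in rows, so rows that repeat a pose let the fingers close. It gives the time, the measured TCP pose, the force and the opening at its end, in the units of the state.
- state(): the state, without advancing time (a new reading comes with each control period).
- grab_frame(name): name is "side" or "top"; returns the picture (384x512x3 uint8, blue, green, red); there is no depth.
- camera_params(name): a dict with "intrinsics" (3x3 intrinsics, pixels), "world_from_camera" (4x4, takes a point from camera to world coordinates). Camera axes: x right, y down, z forward; pixel columns grow to the right and rows downward; lengths in mm; the calibration is good to about 2 mm. A picture is of the moment at which its call begins. camera_params takes no time and is no camera call.
- sign_off(): hands the job in, once; it reports no verdict.
The state is a dict: "clock": time; "joint_pos": joint angles; "joint_velocities": joint speeds; "tau": joint torques, N m; "position": TCP position; "orientation": TCP orientation; "ft_force": force on the tool from outside, world axes, zero at the start; "torque": the same for the moment, N m; "finger_gap": finger opening in mm.
Only numpy, scipy, OpenCV 4.12 (cv2) and the standard library are available. Lean on these libraries where they do the work, as an engineer would, in place of code of your own. Each camera call takes 0.05 s, during which the arm holds its last target.

## Working session

There is one attempt and no reset: what is moved stays moved. The work goes in short steps, Python scripts to look and compute and a shell command to move; the robot and the scene stay as the last step left them, time stands still between calls to the robot, and variables do not carry over. Pictures are saved under pics/ and viewed, and the job is handed in when it is done.

```bash
mkdir -p pics
python3 - <<'E'
from workcell import *
import cv2
for n in("side","top"):
    cv2.imwrite(f"pics/{n}0.png",grab_frame(n)); p=camera_params(n); print(n,p["intrinsics"],p["world_from_camera"])
s=state();print(s)
E
```

```text
side [[449.92869307   0.         252.96930794]
 [  0.         449.92869307 191.72763038]
 [  0.           0.           1.        ]] [[ 9.57524382e-01 -1.44509266e-01  2.49527812e-01  3.32380181e+02]
 [-2.88253543e-01 -5.02351838e-01  8.15200911e-01 -7.46303021e+02]
 [ 7.54666976e-03 -8.52502025e-01 -5.22669441e-01  5.61914917e+02]
 [ 0.00000000e+00  0.00000000e+00  0.00000000e+00  1.00000000e+00]]
top [[473.68265977   0.         254.70742056]
 [  0.         473.68265977 188.89915797]
 [  0.           0.           1.        ]] [[ 2.98658032e-02 -9.96127302e-01  8.26948142e-02  4.80166933e+02]
 [-9.99447186e-01 -3.09692175e-02 -1.20925363e-02  6.94176387e+01]
 [ 1.46066993e-02 -8.22879460e-02 -9.96501550e-01  1.33080058e+03]
 [ 0.00000000e+00  0.00000000e+00  0.00000000e+00  1.00000000e+00]]
{'clock': 0.1, 'joint_pos': array([ 1.20542176e+00,  4.91493943e-01,  1.55941669e+00,  1.11275794e-05,
        1.09172414e+00, -1.05617182e-01]), 'joint_velocities': array([ 2.36984023e-04, -7.46971091e-05, -1.83417689e-03, -1.29333759e-03,
       -5.70979163e-04,  1.52320148e-03]), 'tau': array([ 2.41581009e-03, -6.19442654e+01, -2.62025893e+01, -8.54757332e-05,
        2.91688768e-03,  3.18812795e-05]), 'position': array([160.4364851 , 603.83179141, 230.77979412]), 'orientation': array([-4.06854993e-01, -3.11488088e+00,  1.58802365e-03]), 'ft_force': array([-0.83432181,  0.19388361, -0.73178501]), 'torque': array([-0.05153658, -0.02063292,  0.05688692]), 'finger_gap': 85.329884935963}
```

Run:
```python
import cv2
for n in("side","top"):
    cv2.imwrite(f"pics/{n}0b.png",cv2.resize(cv2.imread(f"pics/{n}0.png"),(800,600),interpolation=cv2.INTER_CUBIC))
```

```text
(no output)
```

View pics/side0b.png

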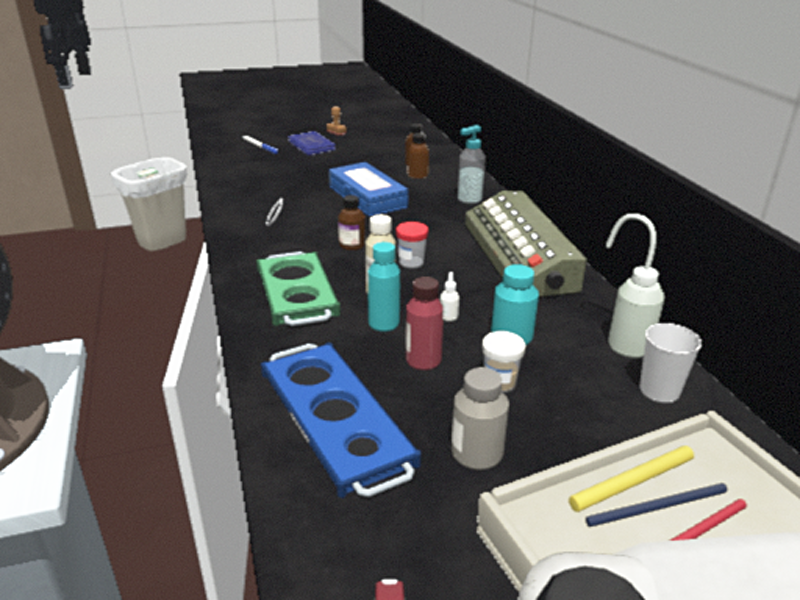

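View pics/top0b.png

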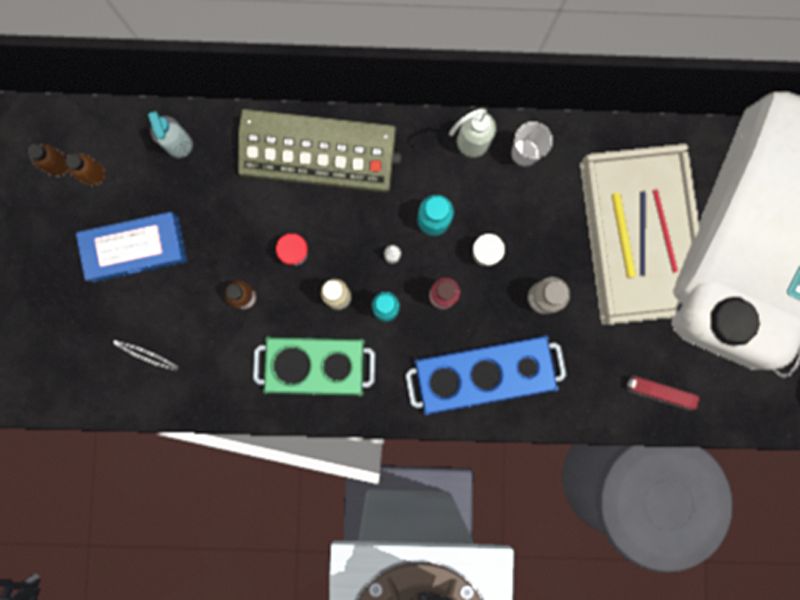

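Run:
```python
import cv2
t=cv2.imread("pics/top0.png")
cv2.imwrite("pics/tA.png",cv2.resize(t[140:270,135:265],(780,600)[0:1]*2 if 0 else (600,600),interpolation=cv2.INTER_CUBIC))
cv2.imwrite("pics/tB.png",cv2.resize(t[115:270,235:390],None,fx=3.87,fy=3.87,interpolation=cv2.INTER_CUBIC))
```

```text
(no output)
```

View pics/tA.png

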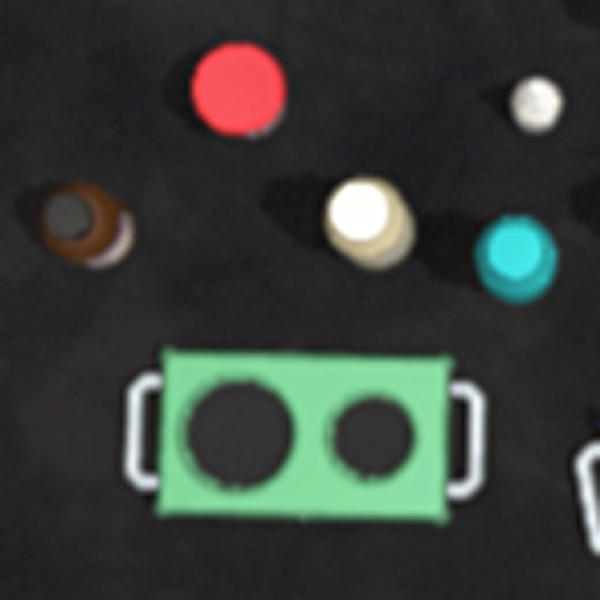

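View pics/tB.png

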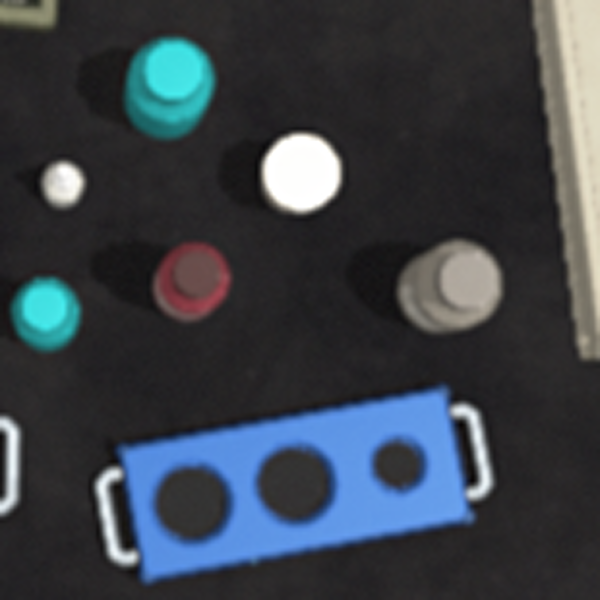

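```bash
cat > h.py <<'E'
import numpy as np,cv2
from workcell import *
def ray(n,u,v,z):
    p=camera_params(n);K=np.array(p["intrinsics"]);T=np.array(p["world_from_camera"])
    d=T[:3,:3]@np.linalg.solve(K,[u,v,1]);o=T[:3,3]
    return o+d*(z-o[2])/d[2]
def proj(n,P):
    p=camera_params(n);K=np.array(p["intrinsics"]);T=np.array(p["world_from_camera"])
    c=T[:3,:3].T@(np.array(P)-T[:3,3]);q=K@c;return q[:2]/q[2]
E
python3 - <<'E'
from h import *
A=lambda u,v:((u+.5)*130/600-.5+135,(v+.5)*130/600-.5+140)
B=lambda u,v:((u+.5)/3.87-.5+235,(v+.5)/3.87-.5+115)
obj=dict(amber=(A(68,217),90),cream=(A(358,209),125),drop=(A(535,101),60),wcup=(B(301,172),63),grey=(B(471,280),105),red=(A(239,88),63),dred=(B(199,273),120),teal_g=(B(174,70),105),teal_c=(A(516,254),125),
 g_big=(A(239,433),16),g_small=(A(372,437),16),b1=(B(193,502),16),b2=(B(295,483),16),b3=(B(399,463),18))
s=cv2.imread("pics/side0.png");s=cv2.resize(s,(800,600))
for k,((u,v),z) in obj.items():
    P=ray("top",u,v,z);print(k,P.round(1))
    for zz in (0,z):
        q=proj("side",[P[0],P[1],zz])*1.5625;cv2.circle(s,tuple(int(x) for x in q),2,(255,0,255),-1)
t=cv2.imread("pics/top0.png");h=cv2.cvtColor(t,cv2.COLOR_BGR2HSV)
for nm,lo,hi,roi,L in(("green",(55,60,80),(75,255,255),(150,260,160,250),80),("blue",(105,120,120),(118,255,255),(195,270,255,370),113)):
    m=np.zeros(h.shape[:2],np.uint8);a,b,c,d=roi;m[a:b,c:d]=cv2.inRange(h[a:b,c:d],lo,hi)
    c=max(cv2.findContours(m,0,2)[0],key=cv2.contourArea);r=cv2.minAreaRect(c);bx=cv2.boxPoints(r)
    W=np.array([ray("top",*p,20)[:2] for p in bx]);print(nm,r,W.round(1).tolist(),W.mean(0))
    e=[W[(i+1)%4]-W[i] for i in range(4)];print([round(float(np.linalg.norm(x)),1) for x in e]); 
cv2.imwrite("pics/side_chk.png",s)
E
```

```text
amber [580.5 330.6  90. ]
cream [587.1 163.6 125. ]
drop [659.6  67.5  60. ]
wcup [671.1 -99.6  63. ]
grey [ 595.1 -210.   105. ]
red [661.3 240.5  63. ]
dred [592.8 -25.5 120. ]
teal_g [731.8  -6.3 105. ]
teal_c [564.9  75.5 125. ]
g_big [460.2 238.1  16. ]
g_small [460.2 158.7  16. ]
b1 [438.3 -33.4  16. ]
b2 [ 453.9 -106.    16. ]
b3 [ 470.4 -179.9   18. ]
green ((200.5499267578125, 234.00167846679688), (63.99779510498047, 36.07996368408203), 1.9091522693634033) [[411.0, 286.0], [509.7, 287.1], [509.2, 110.7], [410.3, 110.7]] [460.03689777 198.64047347]
[98.7, 176.4, 98.9, 175.3]
blue ((310.9124755859375, 239.62734985351562), (34.924720764160156, 85.98255157470703), 79.50852966308594) [[475.4, 20.4], [525.6, -212.8], [431.6, -231.6], [382.1, 0.4]] [ 453.67059864 -105.88234701]
[238.6, 95.9, 237.2, 95.4]
```

View pics/side_chk.png

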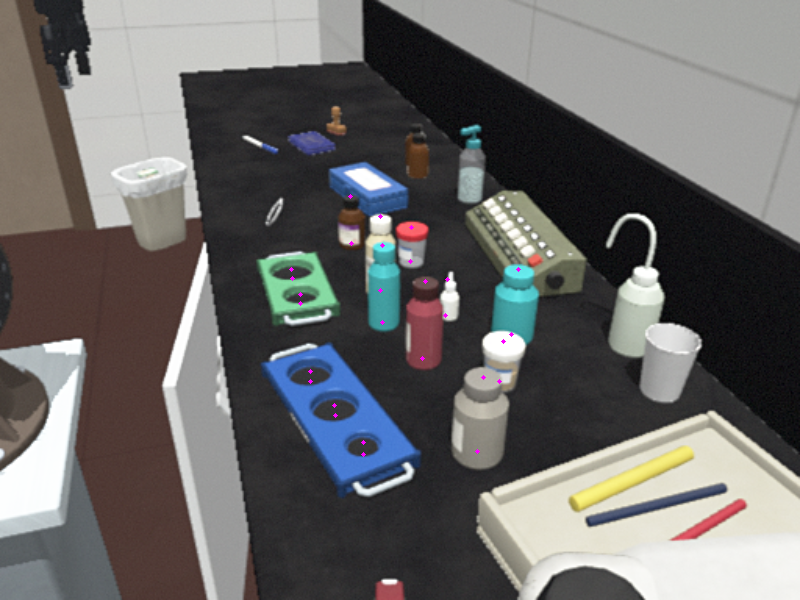

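Candidates (800-px top picture): amber (240,294), with lookalikes at (47,158) and (85,168). Cream (336,293), lookalike turquoise (386,305). Grey (549,295), lookalike turquoise (435,215). White cup (488,249) against red cup (291,249). Dropper (392,253). Dark red (445,292) stays. A close crop to check the choice follows.

```bash
python3 - <<'E'
from h import *
s=cv2.imread("pics/side0.png")
cv2.imwrite("pics/sc.png",cv2.resize(s[115:310,205:345],None,fx=3,fy=3,interpolation=cv2.INTER_CUBIC))
t=cv2.imread("pics/top0.png")
c=t[150:175,240:262].max(2);ys,xs=np.where(c>90);print("top drop",xs.mean()+240,ys.mean()+150,len(xs))
R=cv2.Rodrigues(np.array(state()["orientation"]))[0];print(R.round(3))
E
cat >> h.py <<'E'
def go(x,y,z,yaw=0.0):
    """shift in current tool axes to world target, wz degrees to bring jaw direction to yaw (deg from +x)"""
    s=state();R=cv2.Rodrigues(np.array(s["orientation"]))[0]
    d=R.T@(np.array([x,y,z])-s["position"])
    Rt=np.array([[-np.sin(np.radians(yaw)),np.cos(np.radians(yaw)),0],[np.cos(np.radians(yaw)),np.sin(np.radians(yaw)),0],[0,0,-1.]])
    w=np.degrees(cv2.Rodrigues(R.T@Rt)[0].ravel())
    print("turn",w.round(2),"shift",d.round(1),"t",s["clock"],"pos",np.round(s["position"],1),"gap",round(s["finger_gap"],1),"F",np.round(s["ft_force"],1))
E
python3 -c "
from h import *
go(580.5,331,225)"
```

```text
top drop 250.92380952380952 162.1238095238095 105
[[-0.966  0.257 -0.   ]
 [ 0.257  0.966 -0.001]
 [ 0.    -0.001 -1.   ]]
turn [-6.000e-02  3.000e-02  7.512e+01] shift [-476.  -155.8    5.9] t 0.1 pos [160.4 603.8 230.8] gap 85.3 F [-0.8  0.2 -0.7]
```

View pics/sc.png

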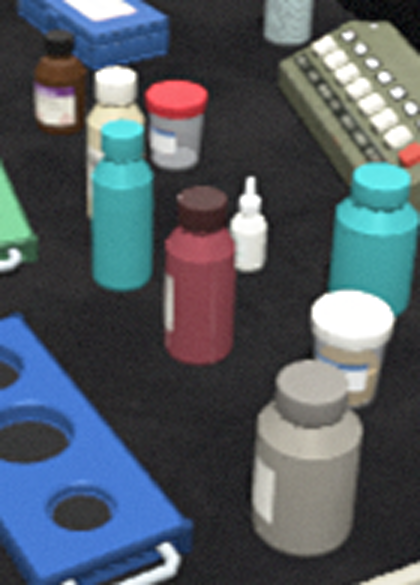

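```bash
python3 -c "
from h import *
print(ray('side',288.5,175.5,74),ray('side',288.1,202.2,0),ray('top',250.9,162.1,40))
# amber cap top crop (60,38), cup cap top (352,308), cream (117,77), grey (316,378)
for n,u,v,z in (('amber',60,40,90),('wcup',352,311,63),('cream',117,76,125),('grey',316,382,105)):
  print(n,ray('side',205+(u+.5)/3-.5,115+(v+.5)/3-.5,z).round(1))
"
python3 -m inch '0 0 7 -40 -13 0 100;0 0 14 -80 -26 0 100;0 0 21 -120 -39 0 100;0 0 28 -158 -52 0 100;0 0 35 -198 -65 0 100;0 0 42 -238 -78 0 100;0 0 49 -278 -91 0 100;0 0 56 -317 -104 0 100;0 0 63 -357 -117 0 100;0 0 70 -397 -130 0 100;0 0 75.1 -437 -143 3 100;0 0 75.1 -476 -156 6 100' 40
python3 -c "
from h import *
go(580.5,331,120)"
```

```text
[660.44169375  58.62531346  74.        ] [665.14795593  63.51045857   0.        ] [660.79698216  66.41570694  40.        ]
amber [578.4 314.4  90. ]
wcup [670.8 -99.7  63. ]
cream [585.7 157.6 125. ]
grey [ 595.1 -211.2  105. ]
clock: 1.1
position: [580.8, 330.3, 225.2]
orientation: [-2.228, -2.215, 0.0]
ft_force: [0.5, 0.2, -0.2]
finger_gap: 85.5
turn [-0.01 -0.   -0.32] shift [  0.7  -0.3 105.2] t 1.1 pos [580.8 330.3 225.2] gap 85.5 F [ 0.5  0.2 -0.2]
```

```bash
python3 -m inch '0 0 0 0 0 30 100;0 0 0 0.5 0 65 100;0 0 0 0.5 0 100 100;0 0 0 0.5 0 130 100;0 0 0 0.5 0 155 100;0 0 0 0.5 0 175 100;0 0 0 0.5 0 190 100;0 0 0 0.5 0 202 100;0 0 0 0.5 0 202 100' 40
python3 - <<'E'
from h import *
s=grab_frame("side");t=grab_frame("top")
a=cv2.resize(s[90:190,180:310],None,fx=4,fy=4,interpolation=cv2.INTER_CUBIC)
b=cv2.resize(t[120:220,90:200],(440,400),interpolation=cv2.INTER_CUBIC)
cv2.imwrite("pics/a1.png",np.hstack([a,b])[:, :960] if 0 else cv2.resize(np.hstack([a,b]),(800,333)))
go(580.5,331,120)
E
```

```text
clock: 1.85
position: [578.2, 331.8, 20.8]
orientation: [-2.22, -2.221, 0.006]
ft_force: [-0.2, -0.1, -0.6]
finger_gap: 85.4
turn [-0.01  0.    0.02] shift [ -1.4   1.1 -96.5] t 1.95 pos [579.4 332.4  23.5] gap 85.3 F [-0.1  0.2  1.3]
```

View pics/a1.png

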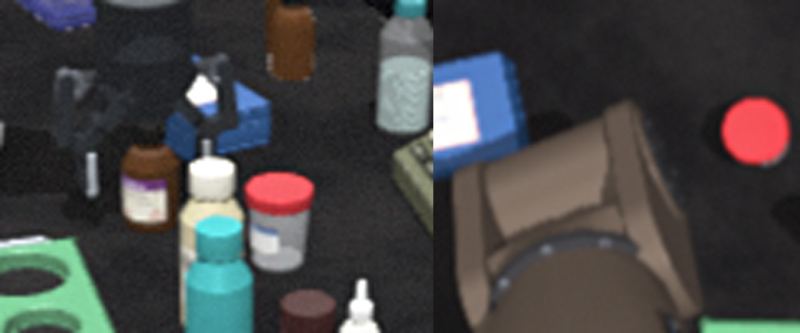

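```bash
python3 -c "
from h import *
for P in ((536,332,23),(622,332,23),(579,332,23),(580,331,0),(580,331,90),(580,315,90),(580,315,0)):
  q=proj('side',P); print(P,q.round(1),((q-[180,90])*3.333).round(0))
"
```

```text
(536, 332, 23) [208.4 150.2] [ 95. 201.]
(622, 332, 23) [239.3 146.4] [198. 188.]
(579, 332, 23) [224.  148.3] [147. 194.]
(580, 331, 0) [224.6 156. ] [149. 220.]
(580, 331, 90) [223.8 125.5] [146. 118.]
(580, 315, 90) [225.2 127.8] [151. 126.]
(580, 315, 0) [226.  158.6] [153. 229.]
```

```bash
python3 -m inch '0 0 0 0 1 0 70;0 0 0 0 1 0 50;0 0 0 0 1 0 30;0 0 0 0 1 0 20;0 0 0 0 1 0 20;0 0 0 0 1 0 20;0 0 0 0 1 0 20;0 0 0 0 1 0 20' 40
python3 -m inch '0 0 0 0 1 0 20;0 0 0 0 1 0 20;0 0 0 0 1 -5 20;0 0 0 0 1 -15 20;0 0 0 0 1 -25 20' 40
python3 -c "
from h import *
go(454,-106,223)"
```

```text
clock: 2.62
position: [580.6, 332.5, 24.6]
orientation: [2.221, 2.221, 0.002]
ft_force: [0.3, -1.0, 6.9]
finger_gap: 43.4
clock: 3.03
position: [581.3, 332.3, 49.2]
orientation: [-2.221, -2.222, 0.0]
ft_force: [0.3, 0.0, -0.5]
finger_gap: 42.9
turn [-0.01  0.    0.02] shift [-438.2 -127.4 -173.8] t 3.0333 pos [581.3 332.3  49.2] gap 42.9 F [ 0.3  0.  -0.5]
```

```bash
python3 -m inch '0 0 0 0 0 -20 20;0 0 0 0 0 -50 20;0 0 0 0 0 -80 20;0 0 0 0 0 -110 20;0 0 0 0 0 -135 20;0 0 0 0 0 -145 20;0 0 0 0 0 -145 20' 40
python3 - <<'E'
from h import *
s=grab_frame("side")
cv2.imwrite("pics/a2.png",cv2.resize(s[40:190,150:310],None,fx=4,fy=4,interpolation=cv2.INTER_CUBIC))
go(454,-106,195)
E
```

```text
clock: 3.62
position: [582.0, 332.7, 196.7]
orientation: [2.22, 2.22, 0.008]
ft_force: [0.1, -0.3, -0.8]
finger_gap: 43.4
turn [ 0.1  -0.05  0.01] shift [-438.3 -127.5   -1.3] t 3.6667 pos [581.4 332.3 194.3] gap 43.2 F [ 0.1 -0.2 -1.4]
```

View pics/a2.png

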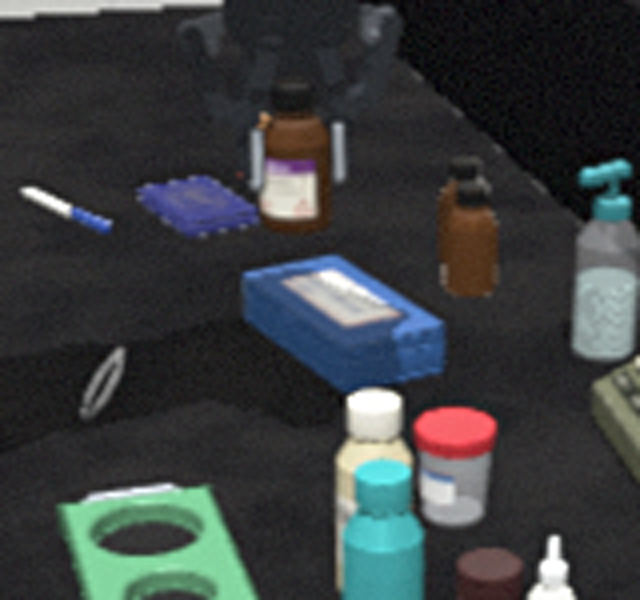

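```bash
python3 -m inch '0 0 0 -10 -3 0 20;0 0 0 -32 -9 0 20;0 0 0 -64 -19 0 20;0 0 0 -103 -30 0 20;0 0 0 -142 -41 0 20;0 0 0 -181 -53 0 20;0 0 0 -220 -64 0 20;0 0 0 -259 -75 0 20;0 0 0 -298 -87 0 20;0 0 0 -337 -98 0 20;0 0 0 -370 -107 0 20;0 0 0 -395 -115 0 20' 
python3 -m inch '0 0 0 -20 -6 0 20;0 0 0 -34 -10 0 20;0 0 0 -43 -12.5 0 20;0 0 0 -43 -12.5 0 20;0 0 0 -43 -12.5 0 20'
python3 -c "
from h import *
go(454,-106,35)"
```

```text
clock: 4.67
position: [464.2, -65.1, 191.9]
orientation: [-2.221, -2.219, 0.003]
ft_force: [-0.1, -0.5, -1.3]
finger_gap: 43.5
clock: 5.08
position: [453.4, -105.7, 192.7]
orientation: [-2.221, -2.22, 0.001]
ft_force: [-0.8, 0.1, -0.1]
finger_gap: 43.6
turn [-0.08 -0.04 -0.04] shift [ -0.5   0.8 157.7] t 5.0833 pos [ 453.4 -105.7  192.7] gap 43.6 F [-0.8  0.1 -0.1]
```

```bash
python3 -m inch '0 0 0 0 0 15 20;0 0 0 0 0.8 45 20;0 0 0 0 0.8 75 20;0 0 0 0 0.8 105 20;0 0 0 0 0.8 122 20;0 0 0 0 0.8 132 20;0 0 0 0 0.8 132 20;0 0 0 0 0.8 132 20'
python3 - <<'E'
from h import *
s=grab_frame("side")
cv2.imwrite("pics/a3.png",cv2.resize(s[170:330,140:300],None,fx=4,fy=3.75,interpolation=cv2.INTER_CUBIC))
go(454,-106,30)
E
```

```text
clock: 5.75
position: [454.6, -104.8, 61.0]
orientation: [-2.219, -2.222, 0.001]
ft_force: [-0.1, 0.2, -0.7]
finger_gap: 43.5
turn [-0.   -0.01  0.07] shift [-0.9 -0.9 31.6] t 5.8 pos [ 454.9 -105.1   61.6] gap 43.3 F [ 0.9 -0.3 -0.1]
```

View pics/a3.png

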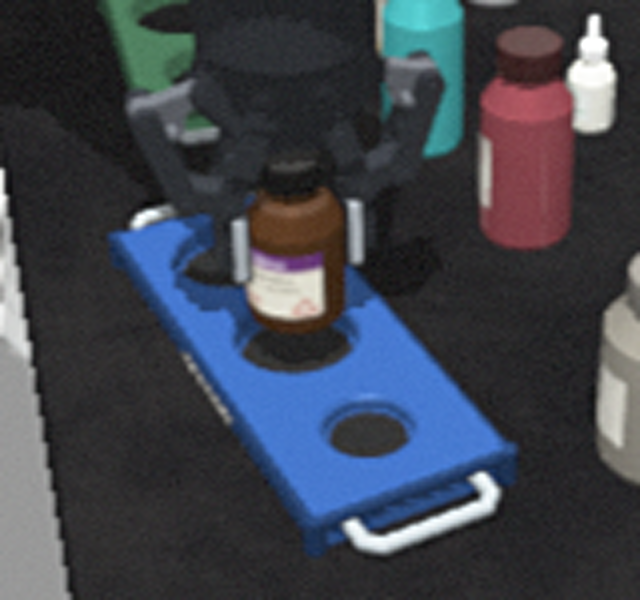

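```bash
python3 -m inch '0 0 0 0 -0.5 8 20;0 0 0 -0.5 -0.5 16 20;0 0 0 -0.5 -0.5 23 20;0 0 0 -0.5 -0.5 28 20;0 0 0 -0.5 -0.5 30 20;0 0 0 -0.5 -0.5 31 20;0 0 0 -0.5 -0.5 31 20' 
python3 -c "
from h import *
go(454,-106,30)"
```

```text
clock: 6.38
position: [453.9, -106.2, 30.5]
orientation: [-2.221, -2.221, 0.0]
ft_force: [-1.8, 0.0, 3.1]
finger_gap: 43.2
turn [-0.03 -0.01  0.01] shift [0.2 0.1 0.5] t 6.3833 pos [ 453.9 -106.2   30.5] gap 43.2 F [-1.8  0.   3.1]
```

```bash
python3 -m inch '0 0 0 0 0 0.5 20;0 0 0 0 0 0.5 20;0 0 0 0 0 0.5 60;0 0 0 0 0 0.5 70;0 0 0 0 0 0.5 75;0 0 0 0 0 0.5 75;0 0 0 0 0 0.5 75' 
python3 -m inch '0 0 0 0 0 -10 75;0 0 0 0 0 -35 75;0 0 0 0 0 -70 75;0 0 0 0 0 -110 75;0 0 0 0 0 -150 75;0 0 0 0 0 -175 75;0 0 0 0 0 -190 75;0 0 0 0 0 -190 90'
python3 - <<'E'
from h import *
go(587,164,222)
E
```

```text
clock: 6.97
position: [454.2, -106.2, 29.8]
orientation: [-2.221, -2.222, -0.0]
ft_force: [0.2, 0.2, -0.4]
finger_gap: 63.8
clock: 7.63
position: [455.1, -106.5, 223.0]
orientation: [2.217, 2.218, 0.004]
ft_force: [-0.1, 0.3, -0.1]
finger_gap: 74.2
turn [0.3  0.11 0.02] shift [270.5 132.    1.1] t 7.6333 pos [ 455.1 -106.5  223. ] gap 74.2 F [-0.1  0.3 -0.1]
```

```bash
python3 -m inch '0 0 0 15 7 0 90;0 0 0 45 22 0 95;0 0 0 80 39 0 100;0 0 0 116 57 0 100;0 0 0 152 74 0 100;0 0 0 188 92 0 100;0 0 0 222 108 0 100;0 0 0 248 121 0 100;0 0 0 264 129 0 100;0 0 0 270.5 132 0 100;0 0 0 270.5 132 0 100'
python3 - <<'E'
from h import *
s=grab_frame("side")
cv2.imwrite("pics/a4.png",cv2.resize(s[80:330,130:340],None,fx=3,fy=2.4,interpolation=cv2.INTER_CUBIC))
go(587,163,59)
E
```

```text
clock: 8.55
position: [586.0, 165.3, 218.4]
orientation: [-2.219, -2.223, 0.002]
ft_force: [-0.8, -0.2, -0.4]
finger_gap: 85.7
turn [-0.1   0.02  0.06] shift [ -1.1   1.7 159.7] t 8.6 pos [585.6 164.2 218.7] gap 85.2 F [-0.6 -0.7 -0.4]
```

View pics/a4.png

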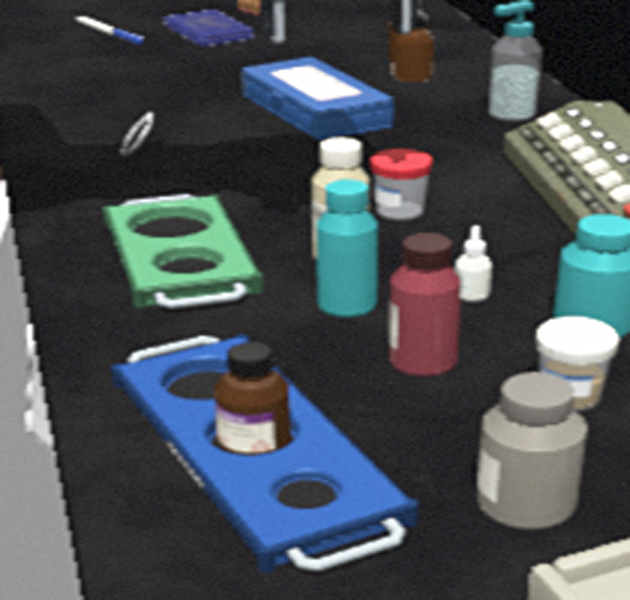

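```bash
python3 -m inch '0 0 0 0 1 15 100;0 0 0 -1 1.5 45 100;0 0 0 -1 1.5 75 100;0 0 0 -1 1.5 105 100;0 0 0 -1 1.5 130 100;0 0 0 -1 1.5 148 100;0 0 0 -1 1.5 157 100;0 0 0 -1 1.5 160 100;0 0 0 -1 1.5 160 100'
python3 - <<'E'
from h import *
s=grab_frame("side")
cv2.imwrite("pics/a5.png",cv2.resize(s[90:230,170:310],None,fx=4,fy=4,interpolation=cv2.INTER_CUBIC))
go(587,163,59)
E
```

```text
clock: 9.35
position: [587.5, 162.5, 59.9]
orientation: [-2.222, -2.221, 0.001]
ft_force: [0.2, -0.6, 0.4]
finger_gap: 85.5
turn [ 0.04 -0.01 -0.02] shift [ 0.2 -0.9  1.7] t 9.4 pos [587.9 162.8  60.7] gap 85.8 F [-0.2  0.4  0.3]
```

View pics/a5.png

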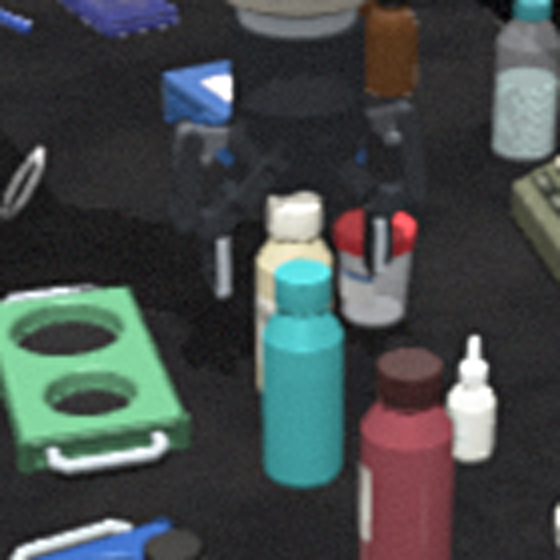

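```bash
python3 -m inch '0 0 0 0 0 1 70;0 0 0 0 0 1 50;0 0 0 0 0 1 30;0 0 0 0 0 1 20;0 0 0 0 0 1 20;0 0 0 0 0 1 20;0 0 0 0 0 1 20;0 0 0 0 0 1 20;0 0 0 0 0 1 20;0 0 0 0 0 -4 20;0 0 0 0 0 -14 20;0 0 0 0 0 -26 20' 40
python3 -m inch '0 0 0 0 0 -20 20;0 0 0 0 0 -50 20;0 0 0 0 0 -80 20;0 0 0 0 0 -105 20;0 0 0 0 0 -120 20;0 0 0 0 0 -130 20;0 0 0 0 0 -130 20' 40
python3 - <<'E'
from h import *
s=grab_frame("side")
cv2.imwrite("pics/a6.png",cv2.resize(s[50:230,170:310],None,fx=3,fy=3,interpolation=cv2.INTER_CUBIC))
go(438,-33,218)
E
```

```text
clock: 10.4
position: [587.4, 163.3, 86.5]
orientation: [-2.221, -2.221, 0.001]
ft_force: [0.0, 0.1, -1.0]
finger_gap: 42.4
clock: 10.98
position: [588.2, 163.4, 218.8]
orientation: [2.219, 2.22, 0.005]
ft_force: [-0.1, -0.3, -1.4]
finger_gap: 42.6
turn [ 0.1  -0.02  0.02] shift [-196.3 -149.7   -1.4] t 11.0333 pos [587.7 163.3 217. ] gap 42.9 F [-0.1 -0.4 -2.5]
```

View pics/a6.png

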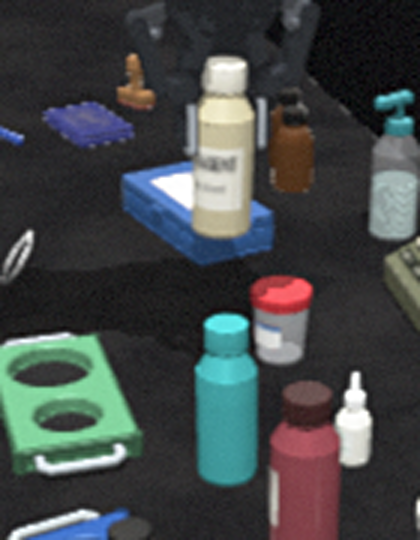

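```bash
python3 -m inch '0 0 0 -8 -6 0 20;0 0 0 -28 -21 0 20;0 0 0 -54 -41 0 20;0 0 0 -82 -63 0 20;0 0 0 -110 -84 0 20;0 0 0 -138 -105 0 20;0 0 0 -163 -124 0 20;0 0 0 -181 -138 0 20;0 0 0 -191 -146 0 20;0 0 0 -196 -150 0 20;0 0 0 -196 -150 0 20'
python3 -c "
from h import *
go(438,-33,66)"
```

```text
clock: 11.95
position: [436.6, -33.5, 215.3]
orientation: [-2.222, -2.219, 0.001]
ft_force: [0.5, -0.1, -0.7]
finger_gap: 42.9
turn [-0.09 -0.02 -0.07] shift [  0.4   1.7 149.3] t 11.95 pos [436.6 -33.5 215.3] gap 42.9 F [ 0.5 -0.1 -0.7]
```

```bash
python3 -m inch '0 0 0 0 0 12 20;0 0 0 0.4 1 38 20;0 0 0 0.4 1 66 20;0 0 0 0.4 1 92 20;0 0 0 0.4 1 108 20;0 0 0 0.4 1 118 20;0 0 0 0.4 1 118 20;0 0 0 0.4 1 118 20'
python3 - <<'E'
from h import *
s=grab_frame("side")
cv2.imwrite("pics/a7.png",cv2.resize(s[130:310,140:300],None,fx=3.3,fy=3.3,interpolation=cv2.INTER_CUBIC))
go(438,-33,65)
E
```

```text
clock: 12.62
position: [438.7, -31.8, 97.3]
orientation: [-2.219, -2.221, 0.001]
ft_force: [0.6, 0.2, -0.9]
finger_gap: 43.0
turn [-0.01 -0.01  0.05] shift [-1.1 -1.  33. ] t 12.6667 pos [439.  -31.9  98. ] gap 42.6 F [-0.2  0.6 -1.3]
```

View pics/a7.png

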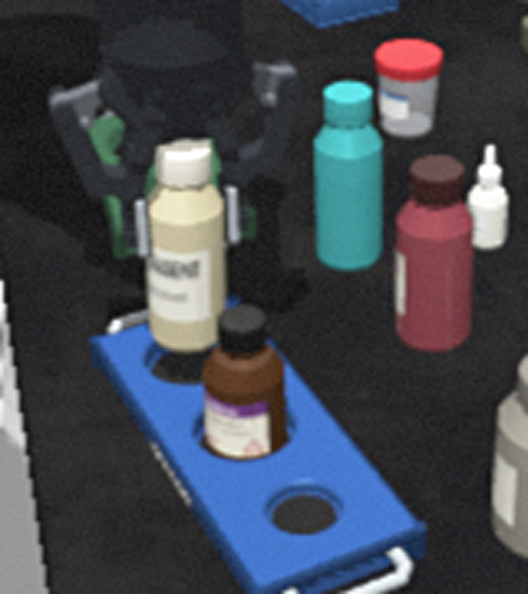

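```bash
python3 -m inch '0 0 0 0 -0.5 8 20;0 0 0 -1 -1 16 20;0 0 0 -1 -1 23 20;0 0 0 -1 -1 28 20;0 0 0 -1 -1 31 20;0 0 0 -1 -1 32 20;0 0 0 -1 -1 32 20' 
python3 -c "
from h import *
go(438,-33,65)"
```

```text
clock: 13.25
position: [437.5, -33.3, 65.9]
orientation: [-2.221, -2.221, 0.0]
ft_force: [-1.6, 0.6, 2.2]
finger_gap: 43.2
turn [-0.02 -0.01  0.01] shift [0.3 0.5 0.9] t 13.25 pos [437.5 -33.3  65.9] gap 43.2 F [-1.6  0.6  2.2]
```

```bash
python3 -m inch '0 0 0 0 0 0.7 20;0 0 0 0 0 0.7 20;0 0 0 0 0 0.7 60;0 0 0 0 0 0.7 70;0 0 0 0 0 0.7 75;0 0 0 0 0 0.7 75;0 0 0 0 0 0.7 75' 
python3 -m inch '0 0 0 0 0 -10 75;0 0 0 0 0 -35 75;0 0 0 0 0 -70 75;0 0 0 0 0 -110 75;0 0 0 0 0 -140 75;0 0 0 0 0 -150 75;0 0 0 0 0 -155 75;0 0 0 0 0 -155 75'
python3 - <<'E'
from h import *
go(661,66,200)
E
```

```text
clock: 13.83
position: [437.7, -33.3, 65.1]
orientation: [-2.221, -2.222, -0.0]
ft_force: [0.6, 0.4, -0.0]
finger_gap: 64.2
clock: 14.5
position: [437.8, -33.3, 220.8]
orientation: [2.22, 2.221, 0.001]
ft_force: [-0.7, -0.3, -1.2]
finger_gap: 64.2
turn [0.09 0.01 0.02] shift [ 99.3 223.2  21.1] t 14.5 pos [437.8 -33.3 220.8] gap 64.2 F [-0.7 -0.3 -1.2]
```

```bash
python3 -m inch '0 0 0 5 11 0 70;0 0 0 17 38 0 65;0 0 0 31 70 0 65;0 0 0 46 104 0 65;0 0 0 61 137 2 65;0 0 0 75 169 8 65;0 0 0 87 196 14 65;0 0 0 95 213 18 65;0 0 0 99 223 21 65;0 0 0 99 223 21 65'
python3 - <<'E'
from h import *
s=grab_frame("side");t=grab_frame("top")
a=cv2.resize(s[130:310,140:320],(570,570),interpolation=cv2.INTER_CUBIC)
cv2.imwrite("pics/a8.png",a)
go(661,66,12)
E
```

```text
clock: 15.33
position: [661.5, 66.7, 196.1]
orientation: [-2.218, -2.221, 0.004]
ft_force: [0.4, -0.9, 0.2]
finger_gap: 55.5
turn [-0.13 -0.    0.02] shift [  0.3   1.5 185.9] t 15.4333 pos [660.   65.7 197.9] gap 55.9 F [ 0.2 -0.2  0.7]
```

View pics/a8.png

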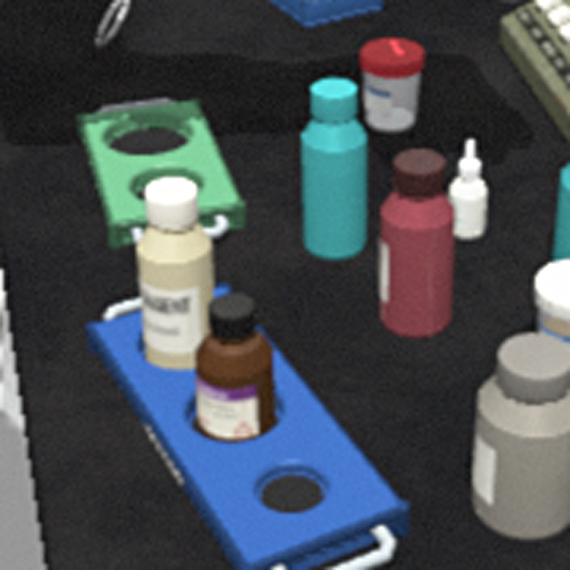

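```bash
python3 -m inch '0 0 0 0 1 15 65;0 0 0 0.3 2 42 65;0 0 0 0.3 2 70 65;0 0 0 0.3 2 95 65;0 0 0 0.3 2 110 65;0 0 0 0.3 2 115 65;0 0 0 0.3 2 115 65'
python3 - <<'E'
from h import *
s=grab_frame("side")
cv2.imwrite("pics/a9.png",cv2.resize(s[130:230,230:330],None,fx=5,fy=5,interpolation=cv2.INTER_CUBIC))
go(662,66,12)
for P in((662,66,74),(662,66,0)): print((proj('side',P)-[230,130])*5)
E
```

```text
clock: 16.02
position: [661.7, 65.5, 83.7]
orientation: [-2.221, -2.22, 0.002]
ft_force: [0.0, 0.2, 0.4]
finger_gap: 55.6
turn [ 0.01 -0.   -0.01] shift [ 0.4 -0.4 72.9] t 16.0667 pos [662.4  65.6  84.9] gap 55.6 F [-0.2 -0.8  0.9]
[289.93598796 219.17400289]
[282.20255394 359.21293405]
```

View pics/a9.png

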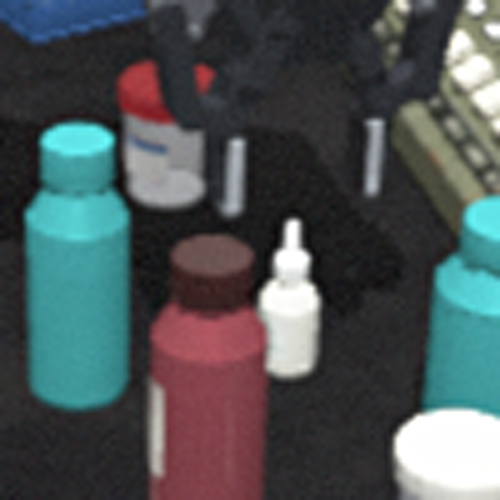

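```bash
python3 -m inch '0 0 0 0 0.5 15 65;0 0 0 0 1 35 65;0 0 0 0 1 52 65;0 0 0 0 1 64 65;0 0 0 0 1 70 65;0 0 0 0 1 72 65;0 0 0 0 1 72 65;0 0 0 0 1 72 65'
python3 - <<'E'
from h import *
s=grab_frame("side")
cv2.imwrite("pics/a10.png",cv2.resize(s[130:230,230:330],None,fx=5,fy=5,interpolation=cv2.INTER_CUBIC))
go(662,66,12)
E
```

```text
clock: 16.73
position: [664.2, 66.0, 13.2]
orientation: [2.221, 2.221, 0.002]
ft_force: [-0.9, 0.5, 1.7]
finger_gap: 55.4
turn [ 0.09 -0.    0.01] shift [-0.  -2.2  1.3] t 16.7833 pos [664.2  66.   13.3] gap 55.2 F [-0.4 -0.  -0.3]
```

View pics/a10.png

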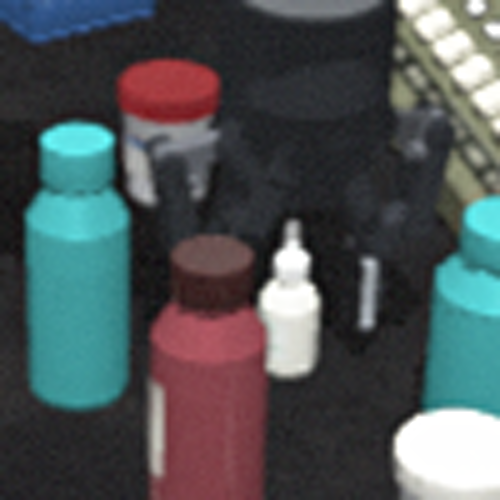

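```bash
python3 -m inch '0 0 0 0 0 1 50;0 0 0 0 0 1 40;0 0 0 0 0 1 30;0 0 0 0 0 1 15;0 0 0 0 0 1 8;0 0 0 0 0 1 5;0 0 0 0 0 1 5;0 0 0 0 0 1 5;0 0 0 0 0 1 5;0 0 0 0 0 1 5' 30
python3 -c "
from h import *
go(662,66,12)"
python3 -m inch '0 0 0 0 0 -6 5;0 0 0 0 0 -18 5;0 0 0 0 0 -42 5;0 0 0 0 0 -72 5;0 0 0 0 0 -105 5;0 0 0 0 0 -135 5;0 0 0 0 0 -158 5;0 0 0 0 0 -170 5;0 0 0 0 0 -175 5;0 0 0 0 0 -175 5' 30
python3 - <<'E'
from h import *
s=grab_frame("side")
cv2.imwrite("pics/a11.png",cv2.resize(s[50:230,170:330],None,fx=3,fy=3,interpolation=cv2.INTER_CUBIC))
go(470,-179,187)
E
```

```text
clock: 17.62
position: [663.8, 66.0, 11.6]
orientation: [2.221, 2.222, 0.001]
ft_force: [-1.0, -0.9, 5.6]
finger_gap: 24.8
turn [ 0.03 -0.    0.01] shift [-0.  -1.8 -0.4] t 17.6167 pos [663.8  66.   11.6] gap 24.8 F [-1.  -0.9  5.6]
clock: 18.45
position: [663.7, 66.0, 187.0]
orientation: [2.221, 2.221, 0.001]
ft_force: [-0.1, 0.4, -0.6]
finger_gap: 24.8
turn [-0.04 -0.01  0.02] shift [-245.  -193.4   -1.3] t 18.5 pos [663.3  66.  185.6] gap 25.4 F [-0.1  0.  -0.4]
```

View pics/a11.png

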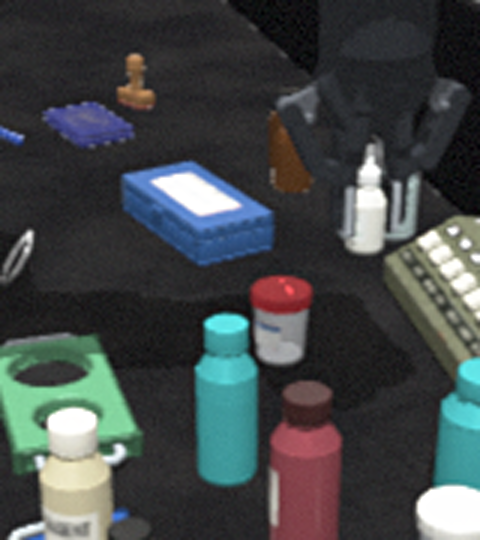

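Run:
```python
from h import *
s=grab_frame("side")
cv2.imwrite("pics/a12.png",cv2.resize(s[85:145,260:330],None,fx=9,fy=9,interpolation=cv2.INTER_CUBIC))
for P in((663.5,66,174.6),(663.5,66,248.6),(650,66,186),(677,66,186)): print(P,((proj('side',P)-[260,85])*9).round())
```

```text
(663.5, 66, 174.6) [279. 423.]
(663.5, 66, 248.6) [296. 119.]
(650, 66, 186) [227. 384.]
(677, 66, 186) [335. 372.]
```

View pics/a12.png

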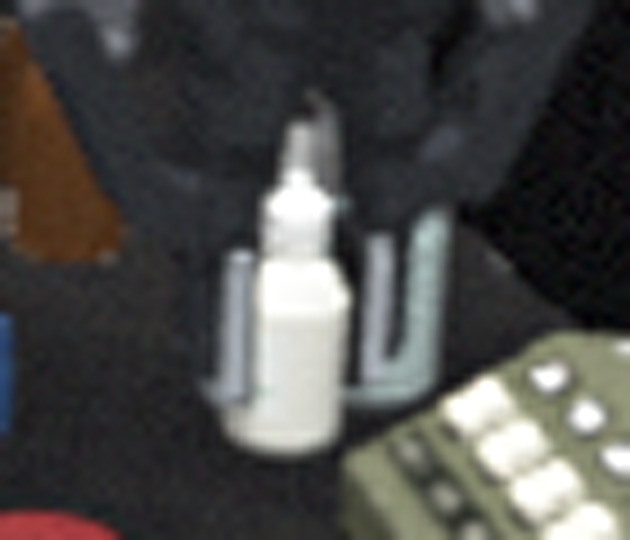

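```bash
python3 -m inch '0 0 0 -9 -7 0 5;0 0 0 -30 -24 0 5;0 0 0 -58 -46 0 5;0 0 0 -87 -69 0 5;0 0 0 -116 -92 0 5;0 0 0 -145 -114 0 5;0 0 0 -174 -137 0 5;0 0 0 -203 -160 0 5;0 0 0 -225 -178 0 5;0 0 0 -239 -188 0 5;0 0 0 -245 -193 0 5;0 0 0 -245 -193 0 5'
python3 -m inch '0 0 0 0 0 12 5;0 0 0 0 0 38 5;0 0 0 0 0 66 5;0 0 0 0 0 92 5;0 0 0 0 0 110 5;0 0 0 0 0 120 5;0 0 0 0 0 122 5;0 0 0 0 0 122 5'
python3 - <<'E'
from h import *
s=grab_frame("side")
cv2.imwrite("pics/a13.png",cv2.resize(s[190:320,160:290],None,fx=4.5,fy=4.5,interpolation=cv2.INTER_CUBIC))
go(470,-179,24)
E
```

```text
clock: 19.55
position: [469.4, -180.0, 185.5]
orientation: [-2.223, -2.218, 0.001]
ft_force: [-0.1, 0.7, 0.5]
finger_gap: 25.3
clock: 20.22
position: [470.9, -178.5, 63.9]
orientation: [-2.22, -2.222, 0.0]
ft_force: [0.7, -0.4, 0.1]
finger_gap: 25.4
turn [0.02 0.   0.05] shift [-0.2 -1.2 40.6] t 20.2667 pos [ 471.2 -178.8   64.6] gap 25.2 F [-0.4 -0.6  0.2]
```

View pics/a13.png

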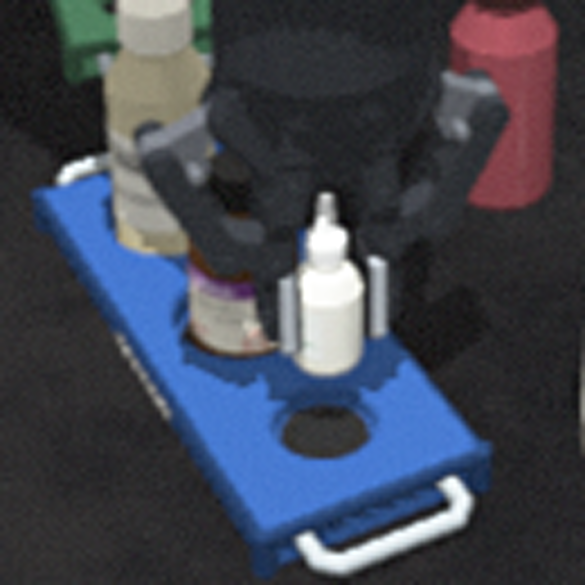

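```bash
python3 -c "
from h import *
for P in ((470,-179,52),(470,-179,12),(470,-179,20),(475,-179,20),(470,-174,20)): print(P,((proj('side',P)-[160,190])*4.5).round())
s=cv2.imread('pics/a8.png')[440:540,220:360];cv2.imwrite('pics/w.png',cv2.resize(s,None,fx=4,fy=4))
"
```

```text
(470, -179, 52) [324. 352.]
(470, -179, 12) [326. 431.]
(470, -179, 20) [325. 416.]
(475, -179, 20) [338. 413.]
(470, -174, 20) [322. 407.]
```

View pics/w.png

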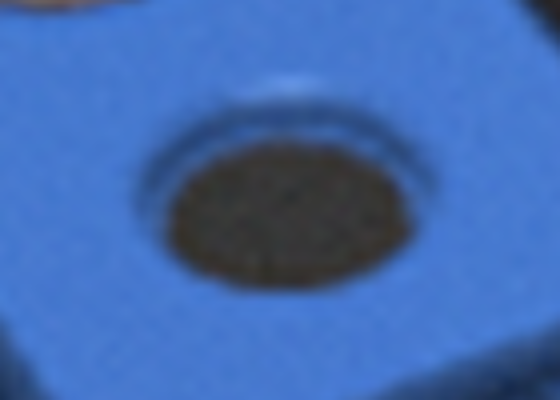

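```bash
python3 -m inch '0 0 0 0 -1 10 5;0 0 0 0 -1.7 20 5;0 0 0 0 -1.7 29 5;0 0 0 0 -1.7 35 5;0 0 0 0 -1.7 39 5;0 0 0 0 -1.7 40 5;0 0 0 0 -1.7 40 5'
python3 - <<'E'
from h import *
s=grab_frame("side")
cv2.imwrite("pics/a14.png",cv2.resize(s[190:320,160:290],None,fx=4.5,fy=4.5,interpolation=cv2.INTER_CUBIC))
go(470,-179,24)
E
```

```text
clock: 20.85
position: [469.0, -179.0, 24.0]
orientation: [-2.221, -2.221, 0.0]
ft_force: [-1.1, -0.1, -0.5]
finger_gap: 25.5
turn [ 0.   -0.01  0.02] shift [0.  0.9 0.2] t 20.9 pos [ 469.1 -179.    24.2] gap 24.9 F [ 0.3 -1.2  0.3]
```

View pics/a14.png

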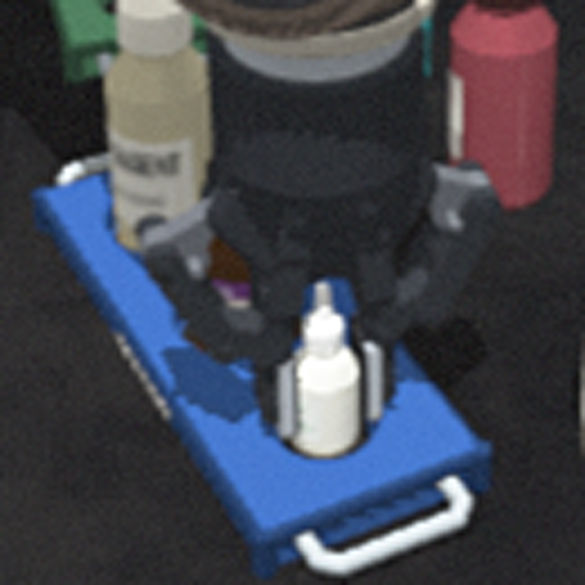

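```bash
python3 -m inch '0 0 0 0 0 0.5 5;0 0 0 0 0 1 5;0 0 0 0 0 1 5;0 0 0 0 0 1 5' ; python3 -m inch '0 0 0 0 0 0 20;0 0 0 0 0 0 40;0 0 0 0 0 0 50;0 0 0 0 0 0 50;0 0 0 0 0 0 50'
python3 -m inch '0 0 0 0 0 -8 50;0 0 0 0 0 -30 50;0 0 0 0 0 -65 55;0 0 0 0 0 -105 75;0 0 0 0 0 -145 90;0 0 0 0 0 -170 90;0 0 0 0 0 -185 90;0 0 0 0 0 -190 90;0 0 0 0 0 -190 90'
python3 - <<'E'
from h import *
go(671,-100,190)
E
```

```text
clock: 21.23
position: [469.2, -179.1, 23.6]
orientation: [2.221, 2.221, 0.0]
ft_force: [-0.2, -0.5, 5.1]
finger_gap: 25.2
clock: 21.65
position: [469.0, -179.0, 23.1]
orientation: [-2.221, -2.222, -0.0]
ft_force: [0.4, -0.5, 0.1]
finger_gap: 42.6
clock: 22.4
position: [469.1, -179.1, 214.4]
orientation: [2.22, 2.22, 0.001]
ft_force: [-0.3, -0.7, -0.7]
finger_gap: 77.0
turn [0.12 0.06 0.02] shift [ 79.  201.8  24.7] t 22.4 pos [ 469.1 -179.1  214.4] gap 77.0 F [-0.3 -0.7 -0.7]
```

```bash
python3 -m inch '0 0 0 4 10 0 95;0 0 0 14 36 2 100;0 0 0 27 69 6 100;0 0 0 41 105 12 100;0 0 0 54 139 18 100;0 0 0 66 169 22 100;0 0 0 74 190 24 100;0 0 0 79 202 25 100;0 0 0 79 202 25 100;0 0 0 79 202 25 100'
python3 - <<'E'
from h import *
s=grab_frame("side")
cv2.imwrite("pics/a15.png",cv2.resize(s[130:330,150:350],None,fx=3,fy=3,interpolation=cv2.INTER_CUBIC))
go(671,-100,33)
E
```

```text
clock: 23.23
position: [670.8, -99.2, 185.8]
orientation: [-2.218, -2.221, 0.003]
ft_force: [-0.6, 0.1, -0.5]
finger_gap: 85.4
turn [-0.15 -0.04  0.03] shift [ -0.4   1.  153.5] t 23.2833 pos [670.4 -99.7 186.5] gap 85.2 F [ 0.7 -0.6  0.1]
```

View pics/a15.png

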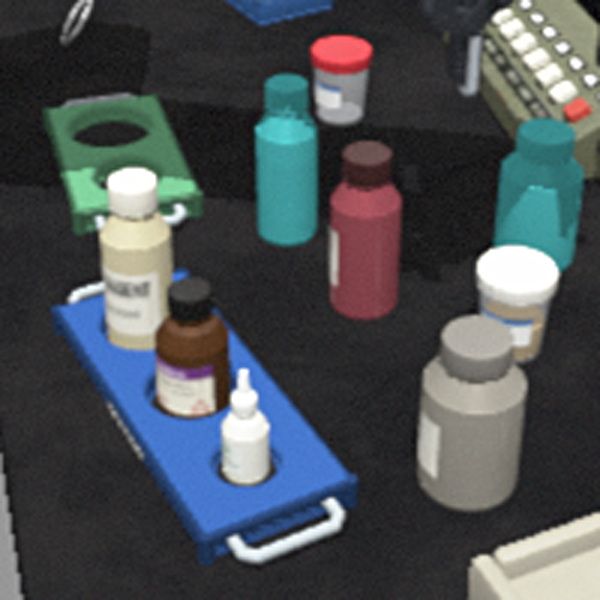

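Amber, cream and dropper stand upright in the blue wells at crop (190,350), (135,260) and (245,435). Next is the white-capped cup at (517,300).

```bash
python3 -m inch '0 0 0 0 0.5 15 100;0 0 0 0 1 42 100;0 0 0 0 1 70 100;0 0 0 0 1 98 100;0 0 0 0 1 122 100;0 0 0 0 1 139 100;0 0 0 0 1 149 100;0 0 0 0 1 153 100;0 0 0 0 1 153 100;0 0 0 0 1 153 100'
python3 - <<'E'
from h import *
s=grab_frame("side")
cv2.imwrite("pics/a16.png",cv2.resize(s[160:300,260:390],None,fx=4.2,fy=4.2,interpolation=cv2.INTER_CUBIC))
go(671,-100,33)
E
```

```text
clock: 24.12
position: [672.3, -100.3, 36.2]
orientation: [2.221, 2.221, 0.001]
ft_force: [0.1, -0.5, 1.0]
finger_gap: 85.6
turn [0.1  0.02 0.01] shift [ 0.2 -1.5  3.5] t 24.1667 pos [ 672.5 -100.2   36.5] gap 85.3 F [-0.5  0.1  0.5]
```

View pics/a16.png

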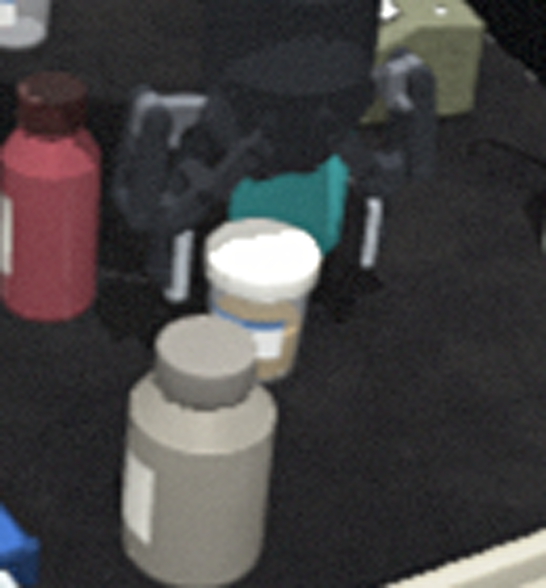

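```bash
python3 -m inch '0 0 0 0 -1 2 80;0 0 0 0 -1 2 60;0 0 0 0 -1 2 50;0 0 0 0 -1 2 40;0 0 0 0 -1 2 30;0 0 0 0 -1 2 30;0 0 0 0 -1 2 30;0 0 0 0 -1 2 30;0 0 0 0 -1 2 30' 40
python3 -c "
from h import *
go(460,158.6,38)"
python3 -m inch '0 0 0 0 0 -5 30;0 0 0 0 0 -17 30;0 0 0 0 0 -40 30;0 0 0 0 0 -70 30;0 0 0 0 0 -100 30;0 0 0 0 0 -130 30;0 0 0 0 0 -150 30;0 0 0 0 0 -160 30;0 0 0 0 0 -163 30;0 0 0 0 0 -163 30' 40
python3 - <<'E'
from h import *
s=grab_frame("side")
cv2.imwrite("pics/a17.png",cv2.resize(s[80:300,260:390],None,fx=2.7,fy=2.7,interpolation=cv2.INTER_CUBIC))
go(460,158.6,200)
E
```

```text
clock: 24.92
position: [671.1, -100.0, 34.0]
orientation: [2.221, 2.221, 0.001]
ft_force: [-2.4, 0.2, 6.3]
finger_gap: 51.2
turn [0.04 0.01 0.02] shift [ 258.7 -211.1   -4.2] t 24.9167 pos [ 671.1 -100.    34. ] gap 51.2 F [-2.4  0.2  6.3]
clock: 25.75
position: [670.9, -99.9, 196.6]
orientation: [2.221, 2.221, 0.001]
ft_force: [-1.1, 0.4, -0.5]
finger_gap: 51.3
turn [-0.06 -0.02  0.01] shift [ 258.5 -210.6   -4.3] t 25.8 pos [670.6 -99.9 195.4] gap 50.7 F [ 0.7  0.3 -1.1]
```

View pics/a17.png

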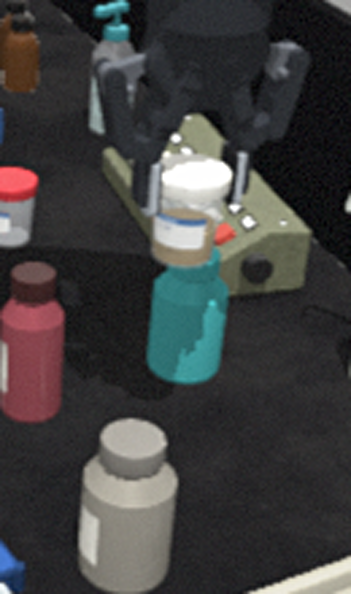

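Run:
```python
from h import *
s=grab_frame("side")
cv2.imwrite("pics/a18.png",cv2.resize(s[110:190,290:370],None,fx=7,fy=7,interpolation=cv2.INTER_CUBIC))
t=grab_frame("top")
p=proj('top',(671,-100,200)).astype(int)
cv2.imwrite("pics/a18t.png",cv2.resize(t[p[1]-40:p[1]+40,p[0]-40:p[0]+40],None,fx=7,fy=7,interpolation=cv2.INTER_CUBIC))
for P in((671,-100,162.5),(671,-100,225)): print(P,((proj('side',P)-[290,110])*7).round())
```

```text
(671, -100, 162.5) [259. 445.]
(671, -100, 225) [282. 227.]
```

View pics/a18.png

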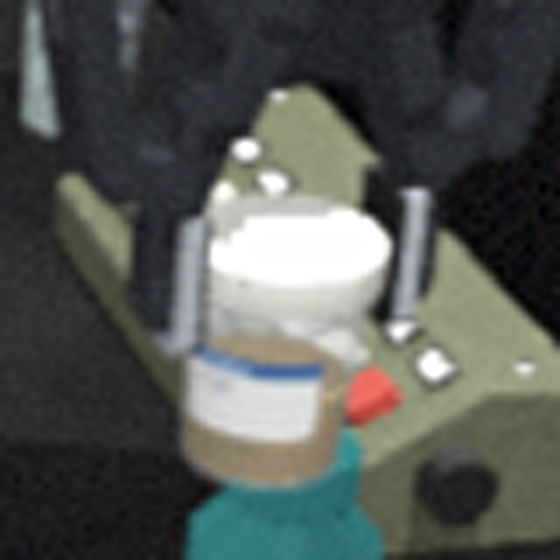

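```bash
python3 -m inch '0 0 0 9 -7 0 30;0 0 0 29 -24 0 30;0 0 0 57 -46 0 30;0 0 0 87 -71 0 30;0 0 0 117 -95 0 30;0 0 0 147 -120 0 30;0 0 0 177 -144 0 30;0 0 0 207 -169 0 30;0 0 0 232 -189 0 30;0 0 0 248 -202 0 30;0 0 0 256 -209 0 30;0 0 0 258.5 -211 0 30'
python3 -m inch '0 0 0 0 0 5 30;0 0 0 0 0 22 30;0 0 0 0 0 48 30;0 0 0 0 0 76 30;0 0 0 0 0 100 30;0 0 0 0 0 116 30;0 0 0 0 0 123 30;0 0 0 0 0 125 30;0 0 0 0 0 125 30'
python3 - <<'E'
from h import *
s=grab_frame("side")
cv2.imwrite("pics/a19.png",cv2.resize(s[100:230,140:270],None,fx=4.5,fy=4.5,interpolation=cv2.INTER_CUBIC))
go(460,158.6,39)
for P in((460,158.6,37),(460,158.6,6),(460,158.6,20)): print(P,((proj('side',P)-[140,100])*4.5).round())
E
```

```text
clock: 26.9
position: [458.5, 159.6, 195.9]
orientation: [-2.219, -2.223, 0.001]
ft_force: [-0.1, 0.2, 0.6]
finger_gap: 51.1
clock: 27.65
position: [460.4, 157.9, 70.9]
orientation: [-2.222, -2.22, 0.001]
ft_force: [0.0, -0.0, -0.1]
finger_gap: 51.2
turn [ 0.03 -0.01 -0.02] shift [ 0.4 -0.5 32.6] t 27.7 pos [460.5 158.1  71.6] gap 51.2 F [0.3 0.9 0.9]
(460, 158.6, 37) [232. 363.]
(460, 158.6, 6) [236. 414.]
(460, 158.6, 20) [234. 392.]
```

View pics/a19.png

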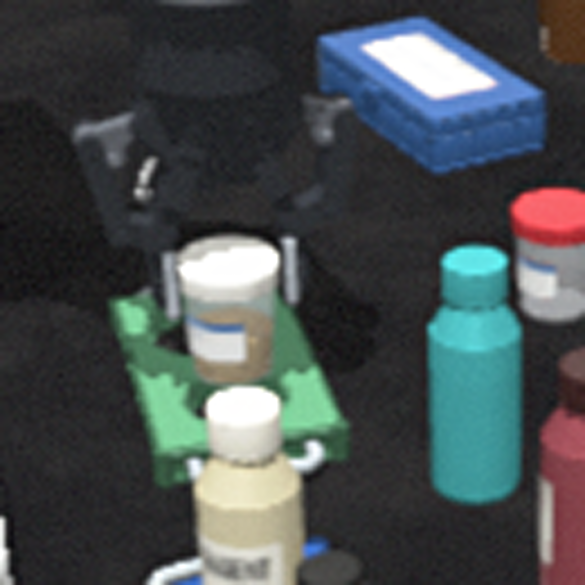

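```bash
python3 -m inch '0 0 0 0 -0.5 8 30;0 0 0 0.5 -0.5 16 30;0 0 0 0.5 -0.5 22 30;0 0 0 0.5 -0.5 27 30;0 0 0 0.5 -0.5 30 30;0 0 0 0.5 -0.5 31.5 30;0 0 0 0.5 -0.5 32 30;0 0 0 0.5 -0.5 32 30'
python3 - <<'E'
from h import *
s=grab_frame("side")
cv2.imwrite("pics/a20.png",cv2.resize(s[100:230,140:270],None,fx=4.5,fy=4.5,interpolation=cv2.INTER_CUBIC))
go(460,158.6,39)
E
```

```text
clock: 28.37
position: [459.2, 159.1, 39.9]
orientation: [2.221, 2.222, 0.0]
ft_force: [-4.8, -0.9, 13.7]
finger_gap: 51.0
turn [ 0.01 -0.01  0.03] shift [-0.5  0.8  0.9] t 28.4167 pos [459.2 159.1  39.9] gap 51.1 F [-3.5 -0.8 13.6]
```

View pics/a20.png

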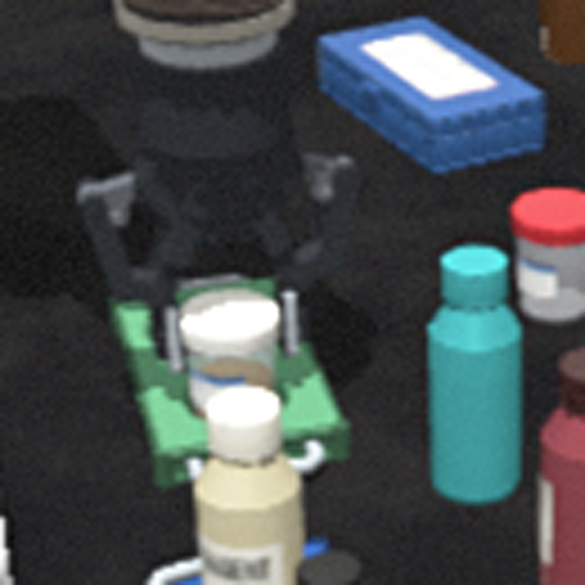

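```bash
python3 -m inch '0 0 0 0 0 0 55;0 0 0 0 0 0 70;0 0 0 0 0 0 80;0 0 0 0 0 0 85;0 0 0 0 0 0 85;0 0 0 0 0 0 85'
python3 -m inch '0 0 0 0 0 -8 85;0 0 0 0 0 -30 85;0 0 0 0 0 -65 85;0 0 0 0 0 -105 85;0 0 0 0 0 -140 90;0 0 0 0 0 -165 90;0 0 0 0 0 -177 90;0 0 0 0 0 -180 90;0 0 0 0 0 -180 90'
python3 - <<'E'
from h import *
go(595,-210,210)
E
```

```text
clock: 28.92
position: [459.4, 159.0, 39.1]
orientation: [-2.221, -2.222, 0.0]
ft_force: [0.3, -0.2, -0.3]
finger_gap: 72.8
clock: 29.67
position: [459.4, 159.0, 220.1]
orientation: [2.22, 2.221, 0.002]
ft_force: [-0.1, 0.3, 0.4]
finger_gap: 76.9
turn [ 0.1  -0.03  0.02] shift [-369.   135.5   10.1] t 29.6667 pos [459.4 159.  220.1] gap 76.9 F [-0.1  0.3  0.4]
```

```bash
python3 -m inch '0 0 0 -12 4 0 95;0 0 0 -45 17 0 100;0 0 0 -83 31 0 100;0 0 0 -121 45 2 100;0 0 0 -159 59 4 100;0 0 0 -197 73 6 100;0 0 0 -235 87 8 100;0 0 0 -273 101 10 100;0 0 0 -308 114 10 100;0 0 0 -335 124 10 100;0 0 0 -358 132 10 100;0 0 0 -369 135.5 10 100'
python3 - <<'E'
from h import *
s=grab_frame("side")
cv2.imwrite("pics/a21.png",cv2.resize(s[130:330,130:350],None,fx=2.9,fy=2.9,interpolation=cv2.INTER_CUBIC))
go(595,-210,41)
E
```

```text
clock: 30.67
position: [595.1, -212.6, 206.9]
orientation: [-2.222, -2.218, 0.002]
ft_force: [0.0, -0.1, 0.2]
finger_gap: 85.3
turn [-0.12 -0.04 -0.12] shift [3.000e+00 1.000e-01 1.661e+02] t 30.7167 pos [ 595.2 -213.1  207.1] gap 85.3 F [-1.5 -0.4 -0.2]
```

View pics/a21.png

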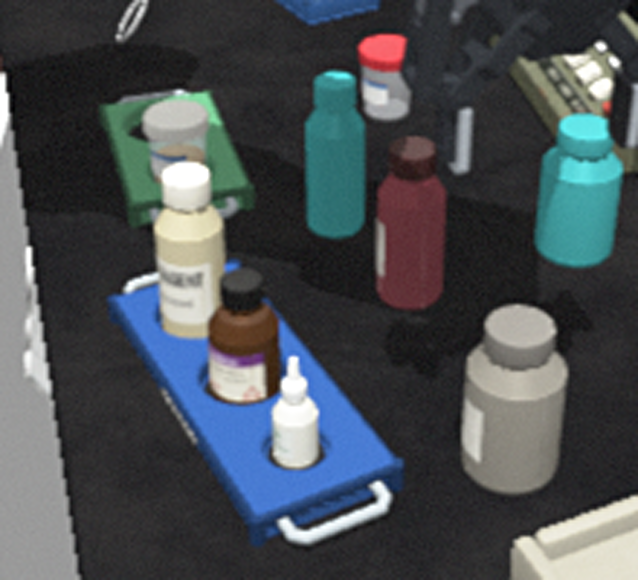

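Cup seated and upright at (175,140); grey bottle at (513,400). Descending on the grey bottle.

```bash
python3 -m inch '0 0 0 1 0 15 100;0 0 0 2 0 42 100;0 0 0 2 0 72 100;0 0 0 2 0 102 100;0 0 0 2 0 130 100;0 0 0 2 0 150 100;0 0 0 2 0 161 100;0 0 0 2 0 166 100;0 0 0 2 0 166 100;0 0 0 2 0 166 100'
python3 - <<'E'
from h import *
s=grab_frame("side")
cv2.imwrite("pics/a22.png",cv2.resize(s[180:310,250:380],None,fx=4.5,fy=4.5,interpolation=cv2.INTER_CUBIC))
go(595,-210,41)
E
```

```text
clock: 31.55
position: [595.3, -207.8, 43.9]
orientation: [2.22, 2.222, 0.001]
ft_force: [0.9, -0.5, 0.8]
finger_gap: 85.0
turn [0.09 0.03 0.02] shift [-2.  -0.5  3.4] t 31.6 pos [ 595.5 -208.    44.4] gap 85.6 F [-0.1 -0.3  0.1]
```

View pics/a22.png

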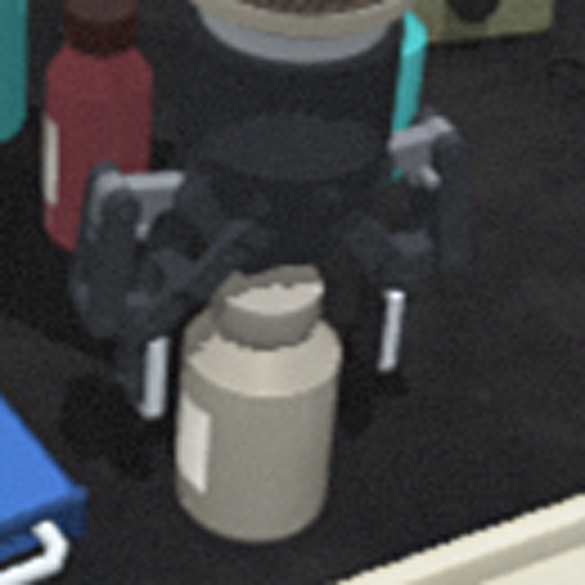

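```bash
python3 -m inch '0 0 0 -1 0 1.5 90;0 0 0 -2 0 1.5 70;0 0 0 -2 0 1.5 60;0 0 0 -2 0 1.5 50;0 0 0 -2 0 1.5 40;0 0 0 -2 0 1.5 40;0 0 0 -2 0 1.5 40;0 0 0 -2 0 1.5 40;0 0 0 -2 0 1.5 40' 50
python3 -c "
from h import *
go(595,-210,41)"
python3 -m inch '0 0 0 0 0 -5 40;0 0 0 0 0 -17 40;0 0 0 0 0 -38 40;0 0 0 0 0 -66 40;0 0 0 0 0 -96 40;0 0 0 0 0 -126 40;0 0 0 0 0 -150 40;0 0 0 0 0 -163 40;0 0 0 0 0 -168 40;0 0 0 0 0 -168 40' 50
python3 - <<'E'
from h import *
s=grab_frame("side")
cv2.imwrite("pics/a23.png",cv2.resize(s[100:300,250:380],None,fx=3,fy=3,interpolation=cv2.INTER_CUBIC))
go(460,238.4,210)
E
```

```text
clock: 32.35
position: [595.2, -210.3, 42.8]
orientation: [2.221, 2.221, 0.001]
ft_force: [-1.7, 0.3, 7.1]
finger_gap: 55.7
turn [0.07 0.03 0.  ] shift [ 0.3 -0.2  1.8] t 32.35 pos [ 595.2 -210.3   42.8] gap 55.7 F [-1.7  0.3  7.1]
clock: 33.18
position: [595.2, -210.1, 211.5]
orientation: [2.22, 2.22, 0.001]
ft_force: [-0.2, -0.0, -0.4]
finger_gap: 56.0
turn [0.02 0.01 0.01] shift [ 4.483e+02 -1.347e+02 -1.000e-01] t 33.2333 pos [ 594.8 -209.9  210. ] gap 56.1 F [ 0.   0.8 -2. ]
```

View pics/a23.png

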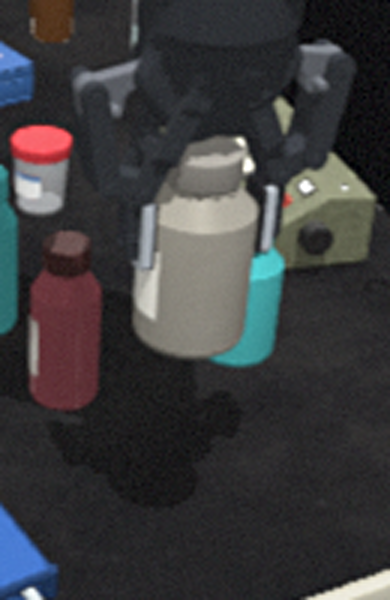

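```bash
python3 -m inch '0 0 0 10 -3 0 40;0 0 0 30 -9 0 40;0 0 0 62 -19 0 40;0 0 0 99 -30 0 40;0 0 0 137 -41 0 40;0 0 0 175 -53 0 40;0 0 0 213 -64 0 40;0 0 0 251 -75 0 40;0 0 0 289 -87 0 40;0 0 0 327 -98 0 40;0 0 0 363 -109 0 40;0 0 0 395 -119 0 40'
python3 -m inch '0 0 0 24 -7 0 40;0 0 0 42 -13 0 40;0 0 0 51 -15 0 40;0 0 0 53.5 -16 0 40;0 0 0 53.5 -16 0 40;0 0 0 53.5 -16 0 40'
python3 -c "
from h import *
go(460,238.4,48)"
```

```text
clock: 34.23
position: [473.8, 187.2, 208.6]
orientation: [-2.22, -2.221, 0.003]
ft_force: [1.1, 0.3, -1.1]
finger_gap: 56.1
clock: 34.73
position: [459.9, 237.8, 209.4]
orientation: [-2.221, -2.221, 0.001]
ft_force: [0.0, -1.2, -1.8]
finger_gap: 56.0
turn [-0.04  0.02 -0.01] shift [  0.7   0.2 161.4] t 34.7333 pos [459.9 237.8 209.4] gap 56.0 F [ 0.  -1.2 -1.8]
```

```bash
python3 -m inch '0 0 0 0 0 5 40;0 0 0 0.6 0 22 40;0 0 0 0.6 0 48 40;0 0 0 0.6 0 76 40;0 0 0 0.6 0 100 40;0 0 0 0.6 0 116 40;0 0 0 0.6 0 125 40;0 0 0 0.6 0 128 40;0 0 0 0.6 0 128 40'
python3 - <<'E'
from h import *
s=grab_frame("side")
cv2.imwrite("pics/a24.png",cv2.resize(s[90:220,140:270],None,fx=4.5,fy=4.5,interpolation=cv2.INTER_CUBIC))
go(460,238.4,48)
for P in((460,238.4,38),(460,238.4,20)): print(P,((proj('side',P)-[140,90])*4.5).round())
E
```

```text
clock: 35.48
position: [460.1, 238.6, 81.4]
orientation: [-2.222, -2.221, 0.001]
ft_force: [0.4, 0.1, -1.5]
finger_gap: 56.3
turn [ 0.02 -0.01 -0.02] shift [-0.4 -0.3 34.1] t 35.5333 pos [460.3 238.8  82.1] gap 55.9 F [ 0.  -0.3 -1.7]
(460, 238.4, 38) [206. 336.]
(460, 238.4, 20) [208. 365.]
```

View pics/a24.png

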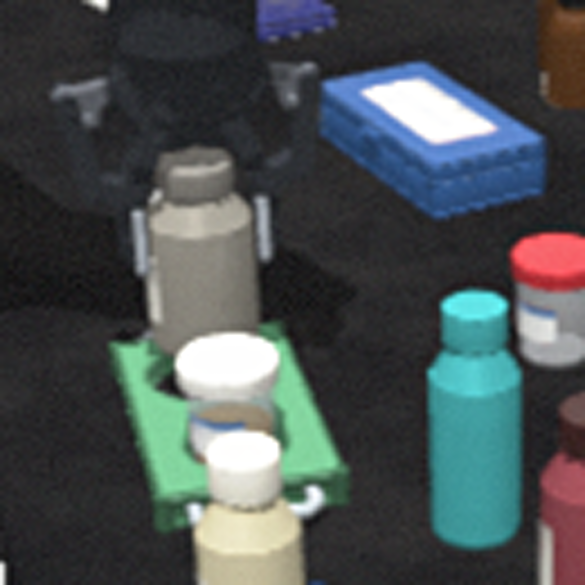

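```bash
python3 -m inch '0 0 0 0 0 8 40;0 0 0 -0.3 -0.3 16 40;0 0 0 -0.3 -0.3 23 40;0 0 0 -0.3 -0.3 28 40;0 0 0 -0.3 -0.3 31.5 40;0 0 0 -0.3 -0.3 33.5 40;0 0 0 -0.3 -0.3 33.5 40;0 0 0 -0.3 -0.3 33.5 40'
python3 - <<'E'
from h import *
s=grab_frame("side")
cv2.imwrite("pics/a25.png",cv2.resize(s[90:220,140:270],None,fx=4.5,fy=4.5,interpolation=cv2.INTER_CUBIC))
go(460,238.4,48)
E
```

```text
clock: 36.2
position: [459.4, 238.8, 48.8]
orientation: [-2.221, -2.222, -0.0]
ft_force: [-4.8, -1.5, 9.6]
finger_gap: 56.4
turn [ 0.   -0.01  0.02] shift [-0.4  0.6  0.7] t 36.25 pos [459.4 238.8  48.7] gap 56.1 F [-3.6 -1.   9.5]
```

View pics/a25.png

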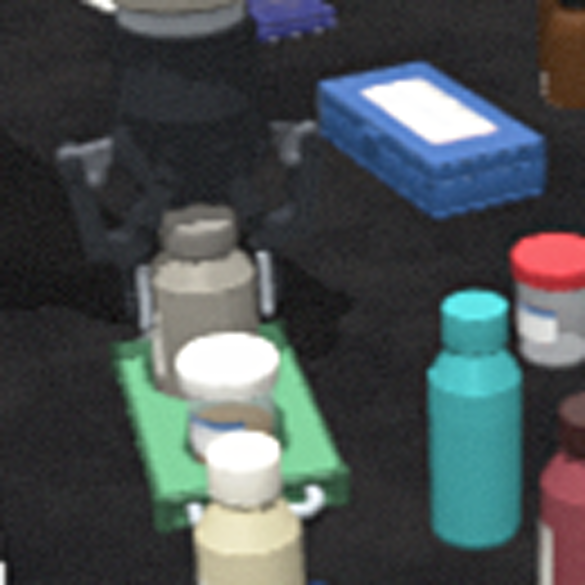

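Seated (48.7, as expected for the well floor). Release, rise, and back off toward the start side.

```bash
python3 -m inch '0 0 0 0 0 0 70;0 0 0 0 0 0 80;0 0 0 0 0 0 90;0 0 0 0 0 0 90;0 0 0 0 0 0 90;0 0 0 0 0 0 90'
python3 -m inch '0 0 0 0 0 -8 90;0 0 0 0 0 -30 90;0 0 0 0 0 -65 90;0 0 0 0 0 -105 90;0 0 0 0 0 -140 90;0 0 0 0 0 -165 90;0 0 0 0 0 -177 90;0 0 0 0 0 -180 90;0 0 0 0 0 -180 90' 
python3 -m inch '0 0 0 20 0 0 90;0 0 0 55 -5 0 90;0 0 0 95 -15 0 90;0 0 0 135 -30 0 90;0 0 0 172 -50 0 90;0 0 0 205 -75 0 90;0 0 0 235 -100 0 90;0 0 0 260 -120 0 90;0 0 0 280 -135 0 90;0 0 0 290 -145 0 90;0 0 0 290 -145 0 90'
python3 - <<'E'
from h import *
s=grab_frame("side");t=grab_frame("top")
cv2.imwrite("pics/f1.png",cv2.resize(s[80:330,130:390],None,fx=2.4,fy=2.4,interpolation=cv2.INTER_CUBIC))
cv2.imwrite("pics/f2.png",cv2.resize(t[110:275,130:380],None,fx=3.1,fy=3.1,interpolation=cv2.INTER_CUBIC))
go(460,238.4,48)
E
```

```text
clock: 36.75
position: [459.6, 238.8, 48.1]
orientation: [-2.221, -2.222, -0.0]
ft_force: [-0.4, 0.4, 0.5]
finger_gap: 76.8
clock: 37.5
position: [459.6, 238.8, 229.1]
orientation: [2.221, 2.221, 0.003]
ft_force: [0.7, 0.0, -0.1]
finger_gap: 77.0
clock: 38.42
position: [312.5, 529.9, 226.7]
orientation: [2.218, 2.225, -0.003]
ft_force: [-0.4, -0.1, -0.2]
finger_gap: 77.1
turn [-0.05  0.08  0.05] shift [-289.6  145.4  179.5] t 38.5167 pos [314.5 528.1 227.2] gap 77.0 F [-0.3  0.1 -0.2]
```

View pics/f1.png

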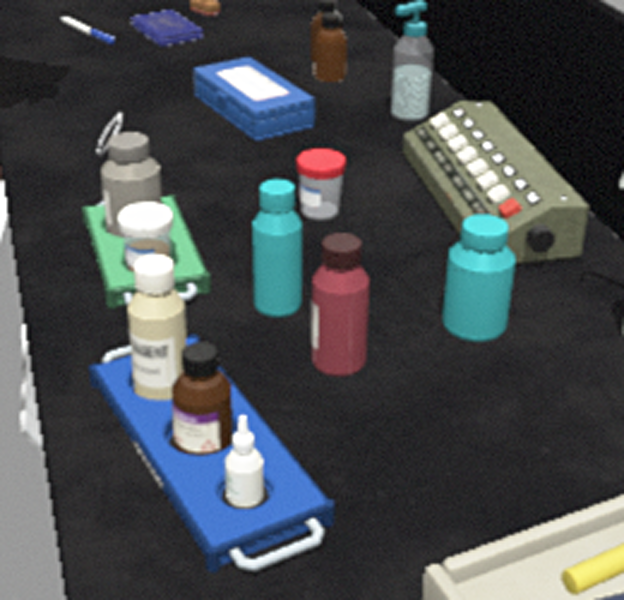

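View pics/f2.png

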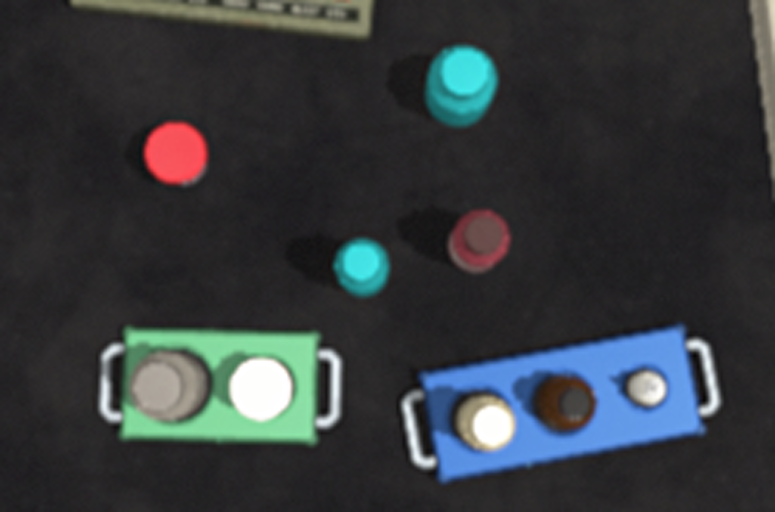

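```bash
python3 -c "
from workcell import *
print(sign_off())"
```

```text
the job is handed in; nothing more can be done
None
```

Both kits are made up and the job is handed in, at about 38.5 s on the clock against the 138 s limit.

- **Blue tray:** the cream bottle is in the end well, the amber bottle in the middle well and the white dropper in the small well.
- **Green tray:** the grey bottle is in the large well and the white-capped cup in the small well.
- **Last checks:** the final side and top pictures show all five upright and inside their wells. At release, each tool height matched its pick-up height plus the well floor to within about 1 mm.
- **Left alone:** the red-capped cup, the dark red bottle and both turquoise look-alikes look unmoved in the final pictures. The arm was backed clear, touching nothing.
- **Disagreements:** the side camera disagreed with the top camera by several millimetres for some things, and by about 16 mm in y for my reading of the amber bottle's cap. I relied on the top view and checked each pick-up and placing in close-up side pictures. The highest force I read was about 14 N, at the cup's seating. No check failed.

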